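Close the end board and clamp the plaster mould

ROBOT

A 6-joint arm with a two-finger parallel gripper is mounted at the origin on the work surface. World frame = base frame: x ahead of the robot, y to its left, z up, the work surface at z = 0. Lengths are in m, angles in rad, forces in N, time in s.
With the tool pointing down it reaches from about 0.275 to 1 m from the base axis. Payload 8.4 kg.
Tool frame: the origin (TCP) lies midway between the tips of the shut fingers; the grasp point (between the pads) lies 19 mm behind it; z points along the fingers, y is the line along which they close (so a half turn about z gives the same grasp; the last joint's range is limited). The gripper opens to 85 mm and grips with 20 to 120 N. Pads are 22 mm wide; open, the fingers measure 114 mm over their backs; the gripper's body (76 mm by 85 mm) begins 54 mm behind the grasp point. The pads swing forward as they close: fully open they stand 13 mm farther back than shut.
Start: joints at [1.108, 0.353, 1.633, -0, 1.155, -0.002], TCP at [0.278, 0.56, 0.207] pointing down, gripper open.
Joint ranges: [-2.63, 2.63], [-0.92, 2.1], [0.06, 2.66], [-1.3, 4.44], [0, 2.69], [-3.02, 3.02]. Speed limits (rad/s): [2.22, 2.22, 2.79, 3.14, 3.14, 3.14].

INTERFACE

Orientations are given as a unit quaternion [w, x, y, z].
In Python, from workcell import observe, optics, order gives the robot as it stands.
- The arm moves only by the tool servo_tool, never from a script. Its argument "targets" is a list of rows, each a list of 7 numbers: the shift along the world's x, y, z in m, then the turn, a rotation vector about the world's x, y, z in rad, then the finger opening in m, from 0 to 0.0854. A call has 1 to 5 rows; each row is the pose to reach, as a shift and turn from the pose commanded when the call began; what a row does not reach only later rows make up. A row lasts 1/10 s, in which the tool goes at most 50 mm and 8.59 degrees, less where a joint would pass 70% of its speed; a pose out of reach is approached as far as the arm can. A call with a gripper value outside its range is refused whole. The fingers move at their own pace and stop on an object; the grip force is fixed at half the most. Time passes only in rows, so rows that repeat a pose let the fingers close. It gives the time, the measured TCP pose, the force, the opening and the grip force at its end, in the units of the state.
- observe(): the state, without advancing time (a new reading comes with each control period).
- optics.camera(name): name is "side" or "top" or "wrist"; returns (picture, depth): 384x512x3 uint8, blue, green, red; 384x512 float32, m along the optical axis (not along the pixel's ray), 0 where there is no reading.
- optics.camera_params(name): a dict with "fx", "fy", "cx", "cy" (pixels), "rvec" (rotation vector, rad) and "tvec" (3), from world to camera coordinates, as OpenCV has them; the wrist camera has in their place "T_tool_cam" (4x4, takes a point from camera to tool coordinates, whose origin is the TCP and whose axes are the flange's). Camera axes: x right, y down, z forward; pixel columns grow to the right and rows downward; lengths in m; the calibration is good to about 2 mm. The wrist camera is an equidistant fisheye: a pixel r from the principal point sees the ray r / f radians off the axis. A picture is of the moment at which its call begins: read the wrist's pose just before it. camera_params takes no time and is no camera call.
- order.close_job(): hands the job in; it is judged then, once.
The state is a dict: "time": time; "qpos": joint angles; "joint_vel": joint speeds; "tau": joint torques, N m; "tool_pos": TCP position; "tcp_rot": TCP orientation; "ft_force": force on the tool from outside, world axes, zero at the start; "wrist_torque": the same for the moment, N m; "grip_width": finger opening in m; "grasp_force": force on a finger pad.
Only numpy, scipy, OpenCV 4.12 (cv2) and the standard library are available. Lean on these libraries where they do the work, as an engineer would, in place of code of your own. Each camera call takes 0.05 s, during which the arm holds its last target. There are 200 camera calls.

TASK

Fold the leaning dark wooden end board up until it stands square against the white plaster mould, before the clamp touches it. Then pump the clamp's orange trigger (move the jaw with the trigger only, never by pushing it) until the blue pad presses the board and its yellow spring stem has gone about half way in, never all the way or the mould is crushed. Finish while still squeezing the trigger, with the pad pressing like that, and leave the other pottery things where they are.

Things in the scene. Friction and masses are not known exactly. Their poses are not given: they have to be found in the camera images.
- jig: Fixed plywood base, 240 (x) x 380 (y) x 12 mm; origin on the table top (z = 0) on the clamp's axis. Its +y is the clamping direction; in order along y, all at x = 0: black grip post, orange trigger, black jaw with blue pad, end board, mould, backstop (y 0.114 to 0.138, 82 mm high). The clamp frame, 40 mm wide, covers y -0.169 to -0.085 up to z 0.086; only post and trigger are higher.
- grip_post (a point): Centre of the fixed grip post at the height to squeeze (z 0.128). Post 28 mm wide (x), 18 mm thick (y), top at z 0.152. In the jig's frame it is at x 0, y -0.150.
- trigger_roll (a point): Centre of the trigger's finger roll: orange cylinder along the jig's x, 18 mm diameter, 40 mm long, about 128 mm above the table, in front of (+y of) the post. Moves with the trigger. Over the outer sides of post and roll it is 62 mm released, about 40 mm fully squeezed.
- trigger (a joint): Trigger angle, rad: 0 released, 0.42 fully squeezed towards the post; 52 mm from pivot up to roll. Springs back when let go (3 to 5 N at the roll). A full squeeze drives the jaw 8 to 12 mm through a ratchet with 5 mm teeth (up to 5 mm is lost before the pawl bites); the jaw stays when it is let go. Moving the free jaw takes about 15 N at the roll, up to 23 N with the pad pressing.
- jaw (a joint): How far the jaw has advanced along the jig's +y, m, 0 (back) to 0.095. Advances 0.6 times the travel of the finger roll while the pawl drives. A brake of 18 N keeps it where it is. It must not be pushed directly. The black jaw head is 34 mm wide, 22 long, 50 high.
- pad (a joint): How far the sprung pad is pushed back into the jaw, m: 0 free, 0.020 bottomed. 0.6 N per mm. The visible yellow stem between black jaw and blue pad is 19 mm long when free and shortens by this value.
- pad_face (a point): Centre of the front face of the blue pad (44 mm wide in x, 34 mm high, 10 mm thick), 62 mm above the table; it faces the jig's +y. Upright, the end board's face towards the pad is at y = 0.030 in the jig's frame.
- board (a joint): Lean of the end board, rad: 0 upright, positive leaning towards the clamp. A stiff hinge: it stays where it is left; about 1 N at its top edge moves it. It starts at 0.3 to 0.5.
- mould: Loose two-part plaster mould, white block 110 (x) x 70 (y) x 66 mm high, 0.65 kg, standing on the base board (its underside at z 0.012, where its origin is) between end board and backstop, with about 1 mm play.
- board_hinge (a point): Hinge axis of the end board, parallel to the jig's x, fixed to the jig 18 mm above the table. In the jig's frame it is at x 0, y 0.036.
- board_top (a point): Middle of the end board's top edge (white stripe), 84 mm from the hinge axis. Dark wooden board 130 mm wide (x), 12 mm thick, the hinge axis in its mid-plane; upright it stands 24 mm higher than the mould.
- tester: Bystander: small blue cup, 44 mm wide, 42 mm high, standing on the base board.
- rib: Bystander: flat wooden throwing rib, 45 x 75 x 6 mm, lying on the base board.
- bowl: Bystander: dark bowl, 124 mm wide, 55 mm high.
- mug: Bystander: white mug, 80 mm wide, 90 mm high.
- glaze: Bystander: amber jar, 72 mm wide, 100 mm high.
- brush: Bystander: brush lying on the table.
- dish: Bystander: terracotta dish, 100 mm wide, 35 mm high.
Mind the look-alikes: they are no part of the job. Leave any green or purple look-alike of the mould alone.

How it is judged:
On the way, in this order (a step that is already met when the one before it is completed fails the run):
1. the end board stands upright (within 0.09 rad) while the pad is not yet touching it (value of joint board between -0.09 and 0.09 rad and contact force between pad and board below 0.3 N), for 0.3 s.
2. the trigger brings the pad up to the board (contact force between pad and board above 1 N and contact force between the fingers and trigger above 1 N), for 0.1 s.
At the end, for the whole second after the job is handed in: In the last second the fingers squeeze the trigger (over 2 N, past 0.04 rad), the pad's spring is 5 to 15 mm in, pressing the board, the board is within 0.09 rad of upright and presses the mould, which stands level within 20 mm of the clamp axis; all is still (value of joint board between -0.09 and 0.09 rad and value of joint pad between 0.005 and 0.015 m and contact force between pad and board above 2 N and contact force between board and mould above 0.2 N and contact force between the fingers and trigger above 2 N and value of joint trigger above 0.04 rad and x of mould in the frame of jig between -0.02 and 0.02 m and angle between mould's own z axis and vertical below 0.06 rad and linear speed of mould below 0.02 m/s and velocity of joint jaw between -0.005 and 0.005 m/s); the arm keeps its last pose, push and grip.
It fails at once if the sprung pad is pushed almost all the way in (over 18 mm): the mould is crushed (value of joint pad above 0.018 m).
It fails at once if the jaw is pushed directly by the robot (contact force between any of the arm, the fingers and jaw above 5 N).
It fails at once if the mould is tipped (angle between mould's own z axis and vertical above 0.2 rad).
It fails at once if a bystander is moved more than 30 mm (distance of any of tester, rib, bowl, mug, glaze, brush, dish from where it was at the start of the episode above 0.03 m).
It also fails if it takes over 64 s, if anything falls off the work surface, if the arm or the gripper's body presses on something with over 40 N, if the wrist force passes 120 N, or if a joint passes its speed limit or range.

## Working session

There is one attempt and no reset: what is moved stays moved. The work goes in short steps, Python scripts to look and compute and a tool call to move; the robot and the scene stay as the last step left them, time stands still between calls to the robot, and variables do not carry over. Pictures are saved under pics/ and viewed, at most 10 in all, crops included, and the job is handed in when it is done.

Besides the shell and the picture viewer there is one more tool, called after ">>>" by a JSON object that holds its "name" and its "arguments", one argument or row to a line. servo_tool: Moves the arm, as the interface text tells. Its arguments: {"type":"object","properties":{"targets":{"type":"array"}},"required":["targets"]}

```bash
mkdir -p pics; ls; cat > h.py <<'E'
import numpy as np, cv2
from workcell import observe, optics, order
def params(n):
    p=optics.camera_params(n); R=cv2.Rodrigues(np.array(p['rvec'],float))[0]
    return p,R,np.array(p['tvec'],float).ravel()
def cloud(n,depth):
    p,R,t=params(n); v,u=np.mgrid[:384,:512]
    c=np.stack([(u-p['cx'])/p['fx']*depth,(v-p['cy'])/p['fy']*depth,depth],-1)
    return (c-t)@R
E
python3 - <<'E'
from h import *
for n in('top','side'):
    im,d=optics.camera(n); cv2.imwrite(f'pics/{n}0.png',im); np.savez(f'{n}0.npz',im=im,d=d)
a=cv2.imread('pics/top0.png');b=cv2.imread('pics/side0.png')
for n in('top','side'):
    p,R,t=params(n); print(n,p['fx'],-R.T@t,R[2])
print(observe())
E
```

```text
pics
top 447.12152216098536 [0.37485932 0.02358351 1.6845373 ] [ 0.08337778  0.01159916 -0.9964505 ]
side 451.22965846452115 [ 0.37253671 -1.06876532  0.80362326] [ 0.10411336  0.83747445 -0.53646711]
{'time': 0.1, 'qpos': array([ 1.10756887e+00,  3.53582215e-01,  1.63405157e+00, -3.71472548e-05,
        1.15522158e+00, -2.38946738e-03]), 'joint_vel': array([-0.00016095, -0.00157061, -0.00209953, -0.00114233,  0.00110621,
       -0.0004521 ]), 'tau': array([-9.32847106e-04, -6.06360126e+01, -3.42818427e+01, -1.18374205e-04,
        3.98118791e-03,  2.29284734e-05]), 'tool_pos': array([0.27773589, 0.55938471, 0.20593821]), 'tcp_rot': array([-1.29131080e-04,  2.28378111e-01,  9.73572308e-01, -6.18242409e-04]), 'ft_force': array([-0.03637567,  0.33087771,  0.38697319]), 'wrist_torque': array([ 0.01476368,  0.01610679, -0.02924567]), 'grasp_force': 0.0, 'grip_width': 0.0852242506386986}
```

View pics/top0.png

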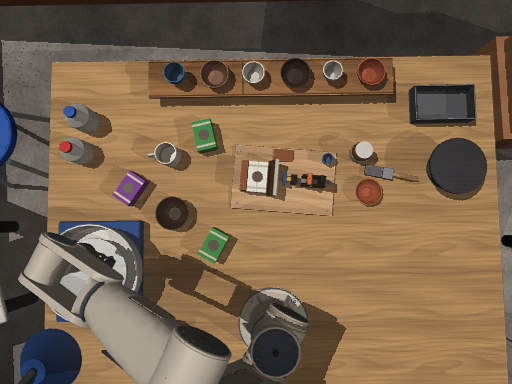

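View pics/side0.png

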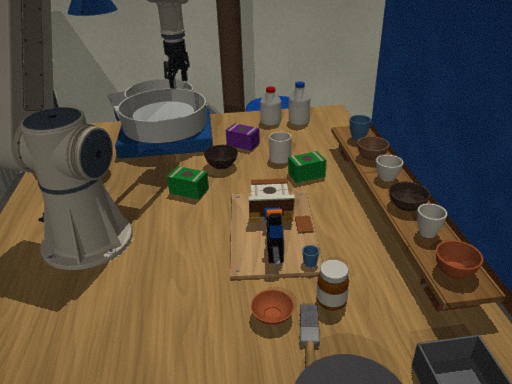

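The top view shows the jig around (283,180): white mould (257,177), board top stripe (276,177), blue pad (285,180), orange trigger (310,180) and black post (322,181). The green (204,135; 214,245) and purple (130,188) blocks are the look-alikes. The white block is the mould, being the only one between backstop and end board on the jig.

```bash
python3 - <<'E'
from h import *
z=np.load('top0.npz'); im,d=z['im'],z['d']; P=cloud('top',d)
cv2.imwrite('pics/crop1.png',cv2.resize(im[140:220,225:345],None,fx=6,fy=6,interpolation=cv2.INTER_CUBIC))
hsv=cv2.cvtColor(im,cv2.COLOR_BGR2HSV)
roi=np.zeros((384,512),bool); roi[140:222,225:345]=1
def rep(n,m):
    q=P[m&roi&(d>0)]; print(n,len(q),np.median(q,0).round(4),q.min(0).round(3),q.max(0).round(3))
    return q
H,S,V=hsv[...,0],hsv[...,1],hsv[...,2]
rep('orange',(H<14)&(S>200)&(V>150)&(P[...,2]>.1))
rep('blue',(H>100)&(H<130)&(S>140)&(V>60))
w=rep('mouldtop',(abs(P[...,2]-.078)<.006)&(S<60)&(V>150))
print('mould rect',cv2.minAreaRect((w[:,:2]*1000).astype(np.float32)))
rep('post',(P[...,2]>.14)&(P[...,2]<.17))
b=rep('base',(abs(P[...,2]-.012)<.004)&(P[...,2]>.007))
print('base rect',cv2.minAreaRect((b[:,:2]*1000).astype(np.float32)))
rep('stripe',(S<60)&(V>150)&(abs(P[...,2]-.097)<.01))
E
```

```text
return _methods._mean(a, axis=axis, dtype=dtype,
  ret = um.true_divide(
Traceback (most recent call last):
ValueError: zero-size array to reduction operation minimum which has no identity
```

View pics/crop1.png

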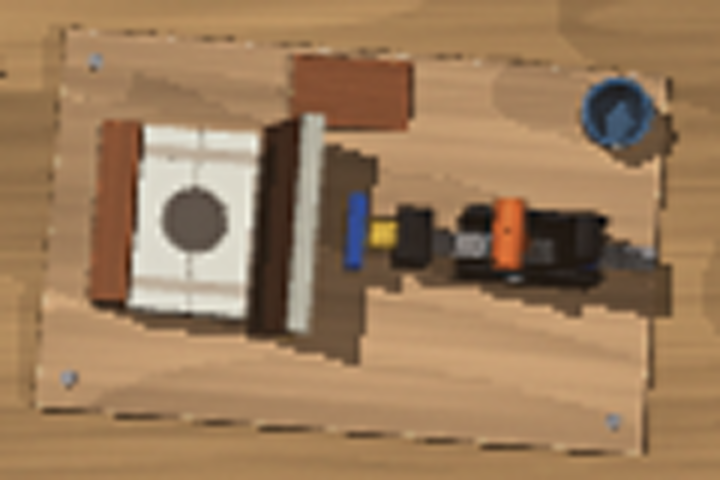

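The crop shows the clamp chain: mould (190,220), white stripe (306,222), pad (356,232), yellow stem (383,234), jaw (413,236), orange roll (509,233), black post (590,235), with the rib at (350,92) and the cup at (617,112). The jig is turned about 4–5° from the world axes.

```bash
cat >> h.py <<'E'
def ray(n,u,v,z):
    p,R,t=params(n); r=np.array([(u-p['cx'])/p['fx'],(v-p['cy'])/p['fy'],1])@R; o=-R.T@t
    return o+r*(z-o[2])/r[2]
E
python3 - <<'E'
from h import *
z=np.load('top0.npz'); im,d=z['im'],z['d']; P=cloud('top',d)
hsv=cv2.cvtColor(im,cv2.COLOR_BGR2HSV).astype(int)
roi=np.zeros((384,512),bool); roi[140:222,225:345]=1
H,S,V=hsv[...,0],hsv[...,1],hsv[...,2]
c=np.array([ray('top',225+u/6-.4,140+v/6-.4,.012) for u,v in((65,28),(672,78),(645,453),(38,410))])[:,:2]
ctr=c.mean(0); ey=(c[0]+c[3]-c[1]-c[2]);ey/=np.linalg.norm(ey); ex=np.array([ey[1],-ey[0]])
print('corners',c.round(4).tolist(),'ctr',ctr.round(4),'yaw',np.arctan2(-ey[0],ey[1]),[np.linalg.norm(c[i]-c[i-1]).round(3) for i in range(4)])
J=lambda q:np.c_[(q[:,:2]-ctr)@ex,(q[:,:2]-ctr)@ey,q[:,2]]
def rep(n,m):
    q=P[m&roi&(d>0)]
    if len(q): q2=J(q);print(n,len(q),'world',np.median(q,0).round(4),'jig',np.median(q2,0).round(4),q2.min(0).round(3),q2.max(0).round(3))
rep('orange',(H<12)&(S>180)&(V>170))
rep('blue',(H>105)&(H<130)&(S>140)&(np.arange(512)<300))
rep('mould',(abs(P[...,2]-.078)<.006)&(S<60)&(V>150))
rep('post',(P[...,2]>.135))
rep('stripe',(S<60)&(V>120)&(P[...,2]>.086))
rep('base',(abs(P[...,2]-.012)<.004))
rep('cup',(H>95)&(H<125)&(S>60)&(np.arange(512)>318)&(np.arange(384)[:,None]<168))
E
```

```text
corners [[0.6606, 0.1293], [0.6236, -0.2517], [0.3891, -0.2289], [0.4203, 0.1479]] ctr [ 0.5234 -0.0508] yaw -0.08967896520553062 [np.float64(0.241), np.float64(0.383), np.float64(0.236), np.float64(0.378)]
orange 36 world [ 0.519  -0.1339  0.1343] jig [ 0.0035 -0.0835  0.1343] [-0.016 -0.09   0.129] [ 0.019 -0.079  0.141]
blue 23 world [ 0.5243 -0.0489  0.0779] jig [0.0008 0.0025 0.0779] [-0.018 -0.001  0.073] [0.019 0.006 0.086]
mould 438 world [0.5288 0.0512 0.0783] jig [-0.0048  0.1015  0.0783] [-0.056  0.065  0.072] [0.054 0.135 0.084]
post 64 world [ 0.512  -0.1733  0.1491] jig [-0.0004 -0.1231  0.1491] [-0.02  -0.137  0.135] [ 0.019 -0.075  0.159]
stripe 132 world [ 0.5295 -0.0168  0.0977] jig [0.0022 0.0337 0.0977] [-0.064  0.027  0.086] [0.065 0.124 0.11 ]
base 3137 world [ 0.4958 -0.0729  0.012 ] jig [-0.0243 -0.0242  0.012 ] [-0.165 -0.234  0.008] [0.163 0.231 0.016]
cup 80 world [ 0.5985 -0.217   0.0407] jig [ 0.0894 -0.1581  0.0407] [ 0.069 -0.174  0.011] [ 0.107 -0.132  0.064]
```

>>> {"name": "servo_tool", "arguments": {
  "targets": [
    [0.015, -0.045, 0.01, 0, 0, 0.07, 0],
    [0.03, -0.09, 0.02, 0, 0, 0.15, 0],
    [0.045, -0.135, 0.02, 0, 0, 0.22, 0],
    [0.06, -0.18, 0.02, 0, 0, 0.3, 0],
    [0.075, -0.225, 0.02, 0, 0, 0.37, 0]
  ]
}}

```text
time: 0.6
tool_pos: [0.353, 0.333, 0.2264]
tcp_rot: [0.0, 0.044, 0.999, -0.0]
ft_force: [1.5, -0.2, 1.8]
grip_width: 0.0119
grasp_force: 0.0
```

>>> {"name": "servo_tool", "arguments": {
  "targets": [
    [0.015, -0.045, 0, 0, 0, 0, 0],
    [0.03, -0.09, 0, 0, 0, 0, 0],
    [0.045, -0.135, 0, 0, 0, 0, 0],
    [0.06, -0.18, 0, 0, 0, 0, 0],
    [0.075, -0.225, 0, 0, 0, 0, 0]
  ]
}}

```text
time: 1.1
tool_pos: [0.428, 0.1079, 0.2266]
tcp_rot: [0.0, 0.045, 0.999, 0.0]
ft_force: [1.5, 0.6, -0.4]
grip_width: 0.0001
grasp_force: 0.0
```

>>> {"name": "servo_tool", "arguments": {
  "targets": [
    [0.015, -0.045, 0, 0, 0, 0, 0],
    [0.03, -0.09, 0, 0, 0, 0, 0],
    [0.045, -0.135, 0, 0, 0, 0, 0],
    [0.055, -0.167, -0.02, 0, 0, 0, 0],
    [0.055, -0.167, -0.05, 0, 0, 0, 0]
  ]
}}

```text
time: 1.6
tool_pos: [0.4854, -0.061, 0.1773]
tcp_rot: [0.002, 0.047, 0.999, -0.001]
ft_force: [1.2, 0.4, 0.4]
grip_width: -0.0002
grasp_force: 0.0
```

```bash
python3 - <<'E'
from h import *
im,d=optics.camera('side'); cv2.imwrite('pics/side1.png',cv2.resize(im[120:280,210:340],None,fx=4.6,fy=3.7))
im,d=optics.camera('wrist'); cv2.imwrite('pics/wrist1.png',im)
E
```

```text
(no output)
```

View pics/wrist1.png

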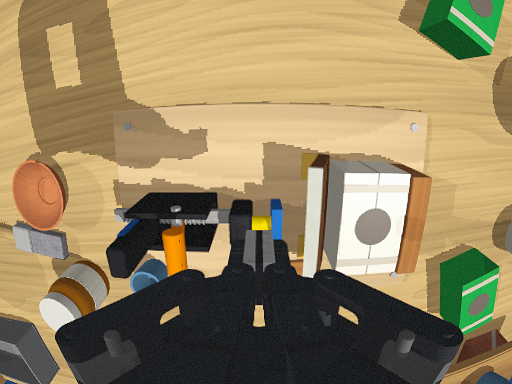

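The wrist view shows the fingertips at (258,250) over the gap, with the pad (277,218), stem (262,222), jaw (240,220), stripe (316,215), roll (175,250) and post (125,250). I'll refine the pad and roll positions from this near view.

```bash
cat >> h.py <<'E'
from scipy.spatial.transform import Rotation as Ro
EY=np.array([.0896,.996]);EX=np.array([.996,-.0896]);O=np.array([.5255,-.0274])
def jig(p): p=np.asarray(p); return np.r_[(p[:2]-O)@EX,(p[:2]-O)@EY,p[2]]
def wcam():
    s=observe(); p=optics.camera_params('wrist'); q=s['tcp_rot']
    T=np.eye(4);T[:3,:3]=Ro.from_quat(np.r_[q[1:],q[0]]).as_matrix();T[:3,3]=s['tool_pos']
    return p,T@np.array(p['T_tool_cam'])
def wray(p,T,u,v,z):
    a=(u-p['cx'])/p['fx'];b=(v-p['cy'])/p['fy'];r=np.hypot(a,b)
    k=np.sin(r)/r if r else 1
    w=T[:3,:3]@np.array([a*k,b*k,np.cos(r)]);o=T[:3,3]
    return o+w*(z-o[2])/w[2]
E
python3 - <<'E'
from h import *
p,T=wcam()
print('cam',jig(T[:3,3]),'tcp',jig(observe()['tool_pos']))
for n,u,v,z in(('pad near top corner',277,200,.079),('stripe robot-end',318,155,.098),('stripe far',309,270,.098),('mould c',373,227,.078),('roll near end top',175,229,.128),('roll far',175,276,.128),('post',128,245,.152),('base c1',113,111,.012),('base c2',428,113,.012)):
    print(n,jig(wray(p,T,u,v,z)).round(4))
E
```

```text
cam [-0.11342719 -0.03422219  0.34021802] tcp [-0.04239767 -0.03438425  0.17333176]
pad near top corner [-0.0306 -0.0177  0.079 ]
stripe robot-end [-0.0757  0.015   0.098 ]
stripe far [0.0335 0.013  0.098 ]
mould c [-0.001   0.0803  0.078 ]
roll near end top [-0.022  -0.1013  0.128 ]
roll far [ 0.0223 -0.1066  0.128 ]
post [-0.0181 -0.1333  0.152 ]
base c1 [-0.1194 -0.2066  0.012 ]
base c2 [-0.1186  0.1723  0.012 ]
```

>>> {"name": "servo_tool", "arguments": {
  "targets": [
    [-0.01, 0, -0.035, 0, 0, 0, 0],
    [-0.01, 0, -0.07, 0, 0, 0, 0],
    [-0.01, 0, -0.092, 0, 0, 0, 0],
    [-0.009, 0.01, -0.092, 0, 0, 0, 0],
    [-0.009, 0.01, -0.092, 0, 0, 0, 0]
  ]
}}

```text
time: 2.2
tool_pos: [0.4744, -0.0458, 0.0856]
tcp_rot: [0.0, 0.045, 0.999, 0.0]
ft_force: [1.4, -0.3, 0.1]
grip_width: 0.0
grasp_force: 0.0
```

>>> {"name": "servo_tool", "arguments": {
  "targets": [
    [0.001, 0.008, 0, 0, 0, 0, 0],
    [0.001, 0.016, 0, 0, 0, 0, 0],
    [0.002, 0.024, 0, 0, 0, 0, 0],
    [0.003, 0.03, 0, 0, 0, 0, 0],
    [0.003, 0.03, 0, 0, 0, 0, 0]
  ]
}}

```text
time: 2.7
tool_pos: [0.4772, -0.0164, 0.0849]
tcp_rot: [0.0, 0.045, 0.999, 0.0]
ft_force: [0.4, 0.4, 0.3]
grip_width: 0.0001
grasp_force: 0.0
```

>>> {"name": "servo_tool", "arguments": {
  "targets": [
    [0, 0.003, 0, 0, 0, 0, 0],
    [0, 0.005, 0, 0, 0, 0, 0],
    [0, 0.007, 0, 0, 0, 0, 0],
    [0, 0.007, 0, 0, 0, 0, 0]
  ]
}}

```text
time: 3.1
tool_pos: [0.4768, -0.0101, 0.0845]
tcp_rot: [-0.0, 0.045, 0.999, -0.0]
ft_force: [0.3, -0.2, 0.3]
grip_width: 0.0001
grasp_force: 0.0
```

```bash
python3 - <<'E'
from h import *
print(observe()['ft_force'],jig(observe()['tool_pos']))
p,T=wcam(); im,d=optics.camera('wrist'); cv2.imwrite('pics/wrist2.png',im)
E
```

```text
[ 0.28505133 -0.17562373  0.34049789] [-0.05000595  0.0128393   0.08452451]
```

View pics/wrist2.png

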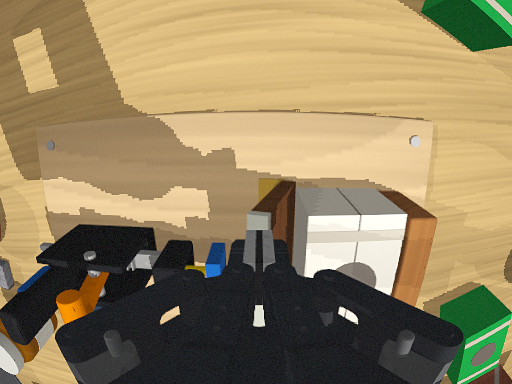

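```bash
python3 - <<'E'
from h import *
p,T=wcam()
for u,v in((247,218),(271,218),(258,230)): print(jig(wray(p,T,u,v,.1)).round(4))
print(jig(wray(p,T,260,228,.085)).round(4))
def wproj(X):
    c=np.linalg.inv(T)@np.r_[X,1]; r=np.hypot(c[0],c[1]); th=np.arctan2(r,c[2]); return p['cx']+p['fx']*th*c[0]/r,p['cy']+p['fy']*th*c[1]/r
tp=observe()['tool_pos']; print('tcp px',wproj(tp),wproj(tp+[0,0,.02]))
im,d=optics.camera('wrist')
cv2.imwrite('pics/w2crop.png',cv2.resize(im[170:280,200:320],None,fx=5,fy=5,interpolation=cv2.INTER_CUBIC))
E
```

```text
[-0.0629  0.0063  0.1   ]
[-0.0629  0.0193  0.1   ]
[-0.0558  0.0122  0.1   ]
[-0.0505  0.0134  0.085 ]
tcp px (np.float64(258.95037502368524), np.float64(228.46577301343774)) (np.float64(258.9588545909235), np.float64(242.9580976237767))
```

View pics/w2crop.png

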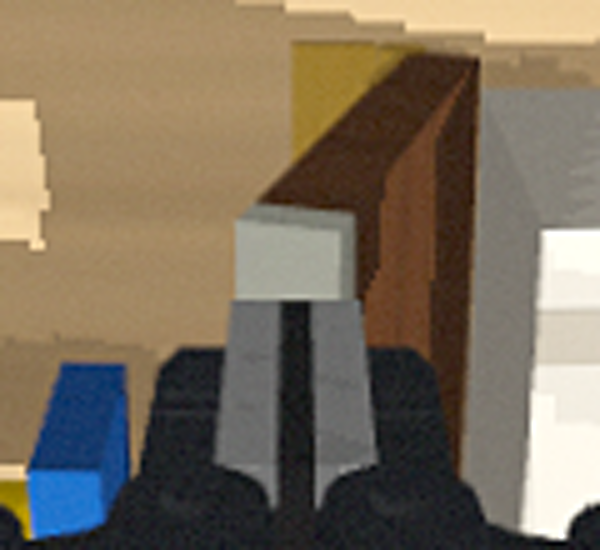

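The crop shows the board still leaning, with the stripe at (290,260) in crop pixels directly in front of the finger tips (300,300). There is no force reading, so I'll check with depth whether the tips sit above, on, or beside the board.

```bash
python3 - <<'E'
from h import *
p,T=wcam(); im,d=optics.camera('wrist')
def pt(u,v):
    a=(u-p['cx'])/p['fx'];b=(v-p['cy'])/p['fy'];r=np.hypot(a,b);k=np.tan(r)/r if r else 1
    return jig((T@np.r_[a*k*d[v,u],b*k*d[v,u],d[v,u],1])[:3]).round(4)
for n,u,v in(('stripe',255,224),('stripe',265,224),('stripe',258,217),('fingL',249,236),('fingR',268,236),('fing',250,250),('padtop',213,268),('mouldtop',330,225),('mould top2',320,235),('base',200,150),('boardback',278,225),('post foot',280,190)): print(n,d[v,u],pt(u,v))
im,d=optics.camera('top'); P=cloud('top',d); hs=cv2.cvtColor(im,cv2.COLOR_BGR2HSV)
for v in (160,165,170,175,180,185,190,195): print(v,[ (u,*jig(P[v,u])[1:].round(3)) for u in range(266,282,2)])
E
```

```text
stripe 0.1652961 [-0.0583  0.0105  0.0974]
stripe 0.16398673 [-0.0588  0.0161  0.0986]
stripe 0.16373986 [-0.0626  0.0122  0.0977]
fingL 0.14349636 [-0.061   0.0079  0.1193]
fingR 0.14246616 [-0.0615  0.0171  0.1202]
fing 0.12874308 [-0.0613  0.0088  0.1346]
padtop 0.19504614 [-0.0177 -0.0184  0.0783]
mouldtop 0.18815507 [-0.0484  0.0588  0.0764]
mould top2 0.18798502 [-0.0423  0.0521  0.0784]
base 0.24062186 [-0.0875 -0.0359  0.0104]
boardback 0.1892993 [-0.0484  0.0249  0.0753]
post foot 0.21000937 [-0.0641  0.0276  0.0491]
160 [(266, np.float64(0.048), np.float64(0.006)), (268, np.float64(0.041), np.float64(0.022)), (270, np.float64(0.033), np.float64(0.009)), (272, np.float64(0.026), np.float64(0.064)), (274, np.float64(0.019), np.float64(0.088)), (276, np.float64(0.012), np.float64(0.095)), (278, np.float64(0.005), np.float64(0.099)), (280, np.float64(-0.004), np.float64(0.015))]
165 [(266, np.float64(0.046), np.float64(0.088)), (268, np.float64(0.039), np.float64(0.017)), (270, np.float64(0.032), np.float64(0.051)), (272, np.float64(0.025), np.float64(0.067)), (274, np.float64(
[... 1639 characters left out ...]
0.039), np.float64(0.488)), (268, np.float64(0.034), np.float64(0.49)), (270, np.float64(0.028), np.float64(0.491)), (272, np.float64(0.023), np.float64(0.487)), (274, np.float64(0.018), np.float64(0.49)), (276, np.float64(0.012), np.float64(0.487)), (278, np.float64(0.007), np.float64(0.49)), (280, np.float64(0.002), np.float64(0.497))]
195 [(266, np.float64(0.038), np.float64(0.477)), (268, np.float64(0.033), np.float64(0.482)), (270, np.float64(0.027), np.float64(0.481)), (272, np.float64(0.022), np.float64(0.479)), (274, np.float64(0.016), np.float64(0.477)), (276, np.float64(0.011), np.float64(0.48)), (278, np.float64(0.006), np.float64(0.48)), (280, np.float64(0.0), np.float64(0.481))]
```

```bash
python3 - <<'E'
from h import *
im,d=optics.camera('side'); P=cloud('side',d); p,R,t=params('side')
def pr(X): c=R@X+t; return c[0]/c[2]*p['fx']+p['cx'],c[1]/c[2]*p['fy']+p['cy']
tp=observe()['tool_pos']; u,v=pr(tp); print('tcp px',u,v,observe()['ft_force'])
x0,y0=int(u)-50,int(v)-55
c=cv2.resize(im[y0:y0+90,x0:x0+110],None,fx=6,fy=6,interpolation=cv2.INTER_CUBIC)
cv2.circle(c,(int((u-x0)*6),int((v-y0)*6)),4,(0,255,0),1); cv2.imwrite('pics/s2.png',c); print(x0,y0)
for vv in range(int(v)-30,int(v)+12,3): print(vv,[tuple(jig(P[vv,int(u)+k]).round(3).tolist()) for k in(-4,0,4)])
E
```

```text
tcp px 252.24523884682313 201.52729023273216 [0.60411691 0.17159027 0.11520773]
202 146
171 [(-0.058, -0.018, 0.203), (-0.048, -0.029, 0.209), (-0.037, -0.013, 0.199)]
174 [(-0.059, 0.003, 0.181), (-0.048, -0.042, 0.208), (-0.037, 0.002, 0.181)]
177 [(-0.059, -0.047, 0.202), (-0.049, -0.052, 0.204), (-0.038, -0.05, 0.203)]
180 [(-0.059, -0.043, 0.191), (-0.049, -0.047, 0.192), (-0.038, -0.045, 0.191)]
183 [(-0.06, -0.034, 0.176), (-0.049, -0.033, 0.175), (-0.038, -0.031, 0.173)]
186 [(-0.06, 0.236, -0.003), (-0.049, -0.001, 0.145), (-0.038, 0.007, 0.14)]
189 [(-0.061, 0.214, -0.001), (-0.049, 0.001, 0.134), (-0.038, 0.006, 0.131)]
192 [(-0.061, 0.194, 0.001), (-0.05, -0.002, 0.126), (-0.039, 0.003, 0.122)]
195 [(-0.061, 0.155, 0.014), (-0.05, 0.009, 0.109), (-0.038, 0.055, 0.078)]
198 [(-0.062, 0.139, 0.013), (-0.05, 0.011, 0.098), (-0.039, 0.004, 0.102)]
201 [(-0.062, 0.127, 0.01), (-0.051, 0.006, 0.091), (-0.039, 0.009, 0.088)]
204 [(-0.063, 0.108, 0.012), (-0.051, 0.009, 0.078), (-0.039, 0.014, 0.075)]
207 [(-0.063, 0.092, 0.012), (-0.051, 0.016, 0.063), (-0.04, 0.016, 0.063)]
210 [(-0.063, 0.074, 0.012), (-0.052, 0.026, 0.046), (-0.04, 0.02, 0.049)]
```

View pics/s2.png

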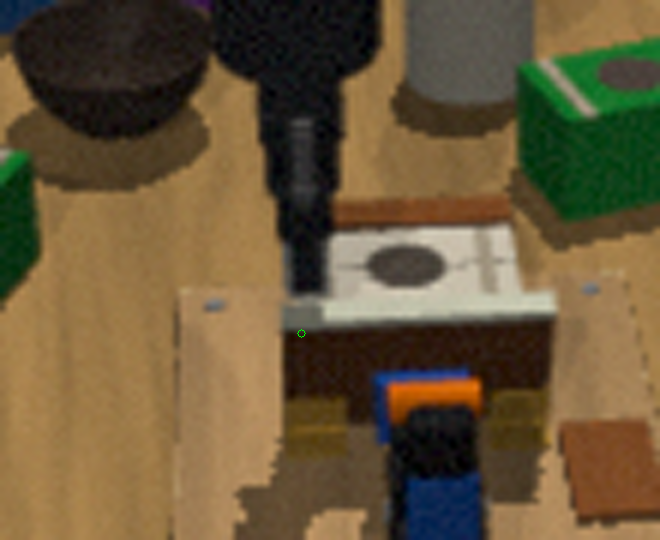

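Both views agree that the visible finger tips end about 25 mm above the reported TCP, so they are hovering over the stripe: side crop (305,295), just above the stripe at (305,312). I'll back off, go lower beside the pad, and push again.

>>> {"name": "servo_tool", "arguments": {
  "targets": [
    [0, 0, 0.02, 0, 0, 0, 0],
    [-0.003, -0.035, 0.02, 0, 0, 0, 0],
    [-0.005, -0.055, 0.015, 0, 0, 0, 0],
    [-0.005, -0.055, -0.015, 0, 0, 0, 0],
    [-0.005, -0.055, -0.03, 0, 0, 0, 0]
  ]
}}

```text
time: 3.85
tool_pos: [0.4713, -0.0659, 0.0534]
tcp_rot: [-0.0, 0.046, 0.999, 0.0]
ft_force: [0.6, 0.1, 0.2]
grip_width: -0.0
grasp_force: 0.0
```

>>> {"name": "servo_tool", "arguments": {
  "targets": [
    [0, 0.01, 0, 0, 0, 0, 0],
    [0.002, 0.02, 0, 0, 0, 0, 0],
    [0.003, 0.03, 0, 0, 0, 0, 0],
    [0.004, 0.04, 0, 0, 0, 0, 0],
    [0.005, 0.05, 0, 0, 0, 0, 0]
  ]
}}

```text
time: 4.35
tool_pos: [0.4776, -0.0141, 0.0553]
tcp_rot: [0.001, 0.045, 0.999, -0.0]
ft_force: [-0.3, -1.8, 1.2]
grip_width: 0.0
grasp_force: 0.6
```

>>> {"name": "servo_tool", "arguments": {
  "targets": [
    [0, 0.004, 0, 0, 0, 0, 0],
    [0, 0.008, 0, 0, 0, 0, 0],
    [0.001, 0.011, 0, 0, 0, 0, 0],
    [0.001, 0.011, 0, 0, 0, 0, 0]
  ]
}}

```text
time: 4.75
tool_pos: [0.4778, -0.004, 0.0545]
tcp_rot: [-0.0, 0.045, 0.999, 0.0]
ft_force: [-0.0, -0.5, -0.1]
grip_width: -0.0002
grasp_force: 0.0
```

```bash
cat > bd.py <<'E'
from h import *
def run():
    im,d=optics.camera('top'); P=cloud('top',d); q=P[140:222,225:345].reshape(-1,3); hs=im[140:222,225:345].reshape(-1,3).astype(int)
    J=np.array([jig(x) for x in q]); m=(hs.min(1)>110)&(np.ptp(hs,1)<45)&(J[:,2]>.088)&(J[:,2]<.115)&(J[:,1]>-.03)&(J[:,1]<.06)&(J[:,0]>0)
    print('stripe',m.sum(),np.median(J[m],0).round(4))
    s=observe(); print(s['time'],jig(s['tool_pos']).round(4),s['ft_force'].round(2),s['grip_width'])
run()
E
python3 bd.py
```

```text
stripe 38 [0.0457 0.0367 0.1011]
4.8 [-0.0495  0.0189  0.0545] [-1.   -0.07 -0.77] -8.754023413426492e-05
```

>>> {"name": "servo_tool", "arguments": {
  "targets": [
    [-0.001, -0.015, 0, 0, 0, 0, 0],
    [-0.001, -0.015, 0.045, 0, 0, 0, 0],
    [-0.001, -0.03, 0.09, 0, 0, 0, 0.03],
    [0.01, -0.07, 0.115, 0, 0, 0, 0.0854],
    [0.025, -0.11, 0.115, 0, 0, 0, 0.0854]
  ]
}}

```text
time: 5.3
tool_pos: [0.5053, -0.1157, 0.1738]
tcp_rot: [0.003, 0.045, 0.999, -0.001]
ft_force: [1.5, 0.3, 0.0]
grip_width: 0.0428
grasp_force: 0.0
```

>>> {"name": "servo_tool", "arguments": {
  "targets": [
    [0.012, -0.041, 0, 0, 0, 0, 0.0854],
    [0.012, -0.041, -0.01, 0, 0, 0, 0.0854],
    [0.012, -0.041, -0.01, 0, 0, 0, 0.0854]
  ]
}}

```text
time: 5.6
tool_pos: [0.5138, -0.1558, 0.1582]
tcp_rot: [-0.001, 0.047, 0.999, 0.0]
ft_force: [0.5, 1.0, -1.4]
grip_width: 0.0849
grasp_force: 0.0
```

```bash
python3 bd.py; python3 - <<'E'
from h import *
p,T=wcam(); im,d=optics.camera('wrist'); cv2.imwrite('pics/w3.png',im); np.savez('w3.npz',d=d,T=T)
E
```

```text
stripe 63 [0.0323 0.0368 0.1018]
5.65 [-0.0003 -0.1281  0.1586] [-0.86  1.15  0.07] 0.08534321168547204
```

View pics/w3.png

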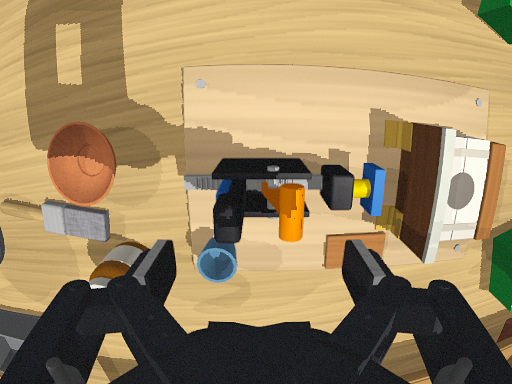

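The wrist view shows the board upright (stripe at 440,195). The open finger tips at (165,245) and (353,245) straddle the post (230,220) and the roll (291,210) seen below.

```bash
python3 - <<'E'
from h import *
z=np.load('w3.npz'); d,T=z['d'],z['T']; p=optics.camera_params('wrist')
def pt(u,v):
    a=(u-p['cx'])/p['fx'];b=(v-p['cy'])/p['fy'];r=np.hypot(a,b);k=np.tan(r)/r
    return jig((T@np.r_[a*k*d[v,u],b*k*d[v,u],d[v,u],1])[:3]).round(4).tolist()
for n,L in(('L',[(160,242),(170,242),(165,248),(173,250),(165,256),(172,262)]),('R',[(345,243),(352,243),(350,250),(347,258),(360,243)]),('post',[(222,222),(230,222),(238,222),(230,238)]),('roll',[(285,190),(291,190),(298,210),(291,212),(291,230)]),('jaw',[(335,190)]),('pad',[(375,170),(375,195)])):
    for q in L: print(n,q,pt(*q))
E
```

```text
L (160, 242) [-0.0115, -0.1752, 0.2023]
L (170, 242) [-0.0104, -0.171, 0.1997]
L (165, 248) [-0.0119, -0.1707, 0.209]
L (173, 250) [-0.0049, -0.1708, 0.1974]
L (165, 256) [-0.0078, -0.1711, 0.2092]
L (172, 262) [-0.0009, -0.1704, 0.2025]
R (345, 243) [-0.0081, -0.0856, 0.1966]
R (352, 243) [-0.011, -0.0841, 0.2027]
R (350, 250) [-0.0085, -0.0855, 0.2049]
R (347, 258) [-0.0025, -0.0854, 0.2019]
R (360, 243) [-0.011, -0.0802, 0.2031]
post (222, 222) [-0.0014, -0.1516, 0.151]
post (230, 222) [-0.0017, -0.1464, 0.1515]
post (238, 222) [-0.0014, -0.1414, 0.1509]
post (230, 238) [0.0097, -0.1469, 0.1512]
roll (285, 190) [-0.0172, -0.1105, 0.1327]
roll (291, 190) [-0.0178, -0.1066, 0.1349]
roll (298, 210) [-0.0028, -0.1011, 0.1327]
roll (291, 212) [-0.0023, -0.1062, 0.1351]
roll (291, 230) [0.0111, -0.1058, 0.1352]
jaw (335, 190) [-0.0017, -0.061, 0.0787]
pad (375, 170) [-0.0197, -0.0234, 0.0761]
pad (375, 195) [0.0034, -0.0216, 0.0777]
```

Open tips are at z≈0.197 with the TCP reported at 0.158, so the whole gripper really sits about 23 mm above the reported TCP. I'll allow for that: a reported TCP z of about 0.082 puts the pads at the roll height.

>>> {"name": "servo_tool", "arguments": {
  "targets": [
    [0, 0, -0.025, 0, 0, 0, 0.0854],
    [0, 0, -0.05, 0, 0, 0, 0.0854],
    [0, 0, -0.065, 0, 0, 0, 0.0854],
    [0, 0, -0.077, 0, 0, 0, 0.0854],
    [0, 0, -0.077, 0, 0, 0, 0.0854]
  ]
}}

```text
time: 6.2
tool_pos: [0.5139, -0.1541, 0.0814]
tcp_rot: [-0.001, 0.045, 0.999, 0.0]
ft_force: [-0.3, 0.4, 0.1]
grip_width: 0.0854
grasp_force: 0.0
```

>>> {"name": "servo_tool", "arguments": {
  "targets": [
    [0, 0, 0, 0, 0, 0, 0.07],
    [0, 0, 0, 0, 0, 0, 0.064],
    [0, 0, 0, 0, 0, 0, 0.06],
    [0, 0, 0, 0, 0, 0, 0.06]
  ]
}}

```text
time: 6.6
tool_pos: [0.5156, -0.155, 0.0835]
tcp_rot: [0.001, 0.046, 0.999, 0.0]
ft_force: [1.5, 3.5, 4.0]
grip_width: 0.06
grasp_force: 2.2
```

>>> {"name": "servo_tool", "arguments": {
  "targets": [
    [0, -0.002, 0, 0, 0, 0, 0.056],
    [0, -0.004, 0, 0, 0, 0, 0.052],
    [-0.001, -0.006, 0, 0, 0, 0, 0.048],
    [-0.001, -0.008, 0, 0, 0, 0, 0.044],
    [-0.001, -0.009, 0, 0, 0, 0, 0.042]
  ]
}}

```text
time: 7.1
tool_pos: [0.515, -0.1638, 0.0842]
tcp_rot: [0.001, 0.046, 0.999, 0.0]
ft_force: [0.6, 11.9, 10.5]
grip_width: 0.0424
grasp_force: 8.9
```

```bash
cat > pad.py <<'E'
from h import *
def run():
    p,T=wcam(); im,d=optics.camera('wrist'); hs=cv2.cvtColor(im,cv2.COLOR_BGR2HSV).astype(int)
    v,u=np.mgrid[:384,:512]; a=(u-p['cx'])/p['fx'];b=(v-p['cy'])/p['fy'];r=np.hypot(a,b)+1e-9;k=np.tan(r)/r
    X=np.stack([a*k*d,b*k*d,d],-1)@T[:3,:3].T+T[:3,3]
    J=np.stack([(X[...,:2]-O)@EX,(X[...,:2]-O)@EY,X[...,2]],-1); H,S,V=hs[...,0],hs[...,1],hs[...,2]
    ax=(abs(J[...,0])<.025)&(J[...,1]>-.07)&(J[...,1]<.06)&(d>0)
    for n,m in(('blue',(H>100)&(H<130)&(S>140)&(J[...,2]>.07)),('yellow',(H>20)&(H<34)&(S>180)&(V>100)&(abs(J[...,0])<.012)),('orange',None)):
        if m is None:
            q=J[(H<18)&(S>180)&(V>130)&(J[...,2]>.115)&(abs(J[...,0])<.03)&(J[...,1]<-.07)]
        else: q=J[m&ax]
        if len(q): print(n,len(q),'y 5/50/95 %',np.percentile(q[:,1],[3,50,97]).round(4),'z',np.median(q[:,2]).round(3))
    s=observe(); print(s['time'],jig(s['tool_pos']).round(4),s['ft_force'].round(1),s['grip_width'].round(4),s['grasp_force'])
    return im
if __name__=='__main__': run()
E
python3 pad.py
```

```text
blue 987 y 5/50/95 % [-0.0161 -0.0131 -0.0058] z 0.078
yellow 374 y 5/50/95 % [-0.0305 -0.023  -0.0163] z 0.069
orange 2692 y 5/50/95 % [-0.1327 -0.1258 -0.1169] z 0.133Traceback (most recent call last):
  File "pad.py", line 15, in <module>
    if __name__=='__main__': run()
                             ~~~^^
  File "pad.py", line 13, in run
    s=observe(); print(s['time'],jig(s['tool_pos']).round(4),s['ft_force'].round(1),s['grip_width'].round(4),s['grasp_force'])
                                                                                    ^^^^^^^^^^^^^^^^^^^^^
AttributeError: 'float' object has no attribute 'round'
```

```bash
sed -i "s/s\['grip_width'\].round(4)/s['grip_width']/" pad.py
```

>>> {"name": "servo_tool", "arguments": {
  "targets": [
    [0.001, 0.006, 0, 0, 0, 0, 0.056],
    [0.001, 0.0105, 0, 0, 0, 0, 0.066],
    [0.001, 0.0105, 0, 0, 0, 0, 0.066],
    [0.001, 0.0105, 0, 0, 0, 0, 0.066]
  ]
}}

```text
time: 7.55
tool_pos: [0.5148, -0.1538, 0.0825]
tcp_rot: [-0.0, 0.045, 0.999, -0.0]
ft_force: [0.2, -0.1, -0.1]
grip_width: 0.0657
grasp_force: 0.0
```

>>> {"name": "servo_tool", "arguments": {
  "targets": [
    [0, -0.002, 0, 0, 0, 0, 0.06],
    [0, -0.004, 0, 0, 0, 0, 0.055],
    [-0.001, -0.007, 0, 0, 0, 0, 0.05],
    [-0.001, -0.009, 0, 0, 0, 0, 0.045],
    [-0.001, -0.0105, 0, 0, 0, 0, 0.042]
  ]
}}

```text
time: 8.05
tool_pos: [0.5146, -0.1639, 0.0837]
tcp_rot: [0.001, 0.046, 0.999, 0.001]
ft_force: [0.4, 12.8, 8.5]
grip_width: 0.0423
grasp_force: 6.6
```

```bash
python3 pad.py
```

```text
blue 957 y 5/50/95 % [-0.011  -0.0081 -0.0009] z 0.078
yellow 365 y 5/50/95 % [-0.0252 -0.0177 -0.0109] z 0.069
orange 2702 y 5/50/95 % [-0.1329 -0.1259 -0.117 ] z 0.133
8.1 [ 0.0013 -0.1368  0.0835] [-1.1  7.4 13.9] 0.04205305972143838 9.234353427164024
```

>>> {"name": "servo_tool", "arguments": {
  "targets": [
    [0.001, 0.006, 0, 0, 0, 0, 0.056],
    [0.001, 0.0115, 0, 0, 0, 0, 0.068],
    [0.001, 0.0115, 0, 0, 0, 0, 0.068],
    [0.001, 0.0115, 0, 0, 0, 0, 0.068],
    [0.001, 0.0115, 0, 0, 0, 0, 0.068]
  ]
}}

```text
time: 8.6
tool_pos: [0.515, -0.1529, 0.0825]
tcp_rot: [0.0, 0.045, 0.999, -0.0]
ft_force: [0.2, 1.2, -1.1]
grip_width: 0.0682
grasp_force: 0.0
```

```bash
python3 pad.py
```

```text
blue 1050 y 5/50/95 % [-0.0514 -0.0082 -0.0008] z 0.078
yellow 407 y 5/50/95 % [-0.0259 -0.0181 -0.0111] z 0.069
orange 2595 y 5/50/95 % [-0.1134 -0.1071 -0.0977] z 0.133
8.65 [ 0.0007 -0.126   0.0825] [ 0.3  0.3 -0.4] 0.06837681593851161 0.0
```

>>> {"name": "servo_tool", "arguments": {
  "targets": [
    [0, -0.003, 0, 0, 0, 0, 0.06],
    [0, -0.006, 0, 0, 0, 0, 0.055],
    [-0.001, -0.009, 0, 0, 0, 0, 0.05],
    [-0.001, -0.011, 0, 0, 0, 0, 0.045],
    [-0.001, -0.013, 0, 0, 0, 0, 0.04]
  ]
}}

```text
time: 9.15
tool_pos: [0.5146, -0.1651, 0.0839]
tcp_rot: [0.001, 0.046, 0.999, 0.001]
ft_force: [-0.1, 17.4, 13.0]
grip_width: 0.0402
grasp_force: 9.4
```

```bash
python3 pad.py
```

```text
blue 918 y 5/50/95 % [0.0002 0.0032 0.0106] z 0.077
yellow 317 y 5/50/95 % [-0.0133 -0.0059  0.0005] z 0.069
orange 2676 y 5/50/95 % [-0.135  -0.1281 -0.1192] z 0.133
9.2 [ 0.0015 -0.1378  0.0838] [-1.1  7.7 15.1] 0.040491963563470165 9.953324859961867
```

>>> {"name": "servo_tool", "arguments": {
  "targets": [
    [0.001, 0.006, 0, 0, 0, 0, 0.056],
    [0.001, 0.013, 0, 0, 0, 0, 0.068],
    [0.001, 0.013, 0, 0, 0, 0, 0.068],
    [0.001, 0.013, 0, 0, 0, 0, 0.068],
    [0.001, 0.013, 0, 0, 0, 0, 0.068]
  ]
}}

```text
time: 9.7
tool_pos: [0.515, -0.1529, 0.0825]
tcp_rot: [0.0, 0.045, 0.999, -0.0]
ft_force: [0.2, 0.4, 0.3]
grip_width: 0.068
grasp_force: 0.0
```

>>> {"name": "servo_tool", "arguments": {
  "targets": [
    [0, -0.003, 0, 0, 0, 0, 0.06],
    [0, -0.006, 0, 0, 0, 0, 0.055],
    [-0.001, -0.009, 0, 0, 0, 0, 0.05],
    [-0.001, -0.011, 0, 0, 0, 0, 0.045],
    [-0.001, -0.013, 0, 0, 0, 0, 0.04]
  ]
}}

```text
time: 10.2
tool_pos: [0.5146, -0.1651, 0.0838]
tcp_rot: [0.001, 0.046, 0.999, 0.001]
ft_force: [0.2, 17.6, 13.4]
grip_width: 0.0402
grasp_force: 9.9
```

```bash
python3 pad.py
```

```text
blue 890 y 5/50/95 % [0.0103 0.0129 0.0209] z 0.077
yellow 281 y 5/50/95 % [-0.0029  0.0043  0.0106] z 0.069
orange 2674 y 5/50/95 % [-0.135  -0.1281 -0.1191] z 0.133
10.25 [ 0.0015 -0.1378  0.0837] [-2.2  8.8 14.6] 0.039930944257455435 8.742648269981146
```

>>> {"name": "servo_tool", "arguments": {
  "targets": [
    [0.001, 0.006, 0, 0, 0, 0, 0.056],
    [0.001, 0.013, 0, 0, 0, 0, 0.068],
    [0.001, 0.013, 0, 0, 0, 0, 0.068],
    [0.001, 0.013, 0, 0, 0, 0, 0.068],
    [0.001, 0.013, 0, 0, 0, 0, 0.068]
  ]
}}

```text
time: 10.75
tool_pos: [0.5149, -0.1529, 0.0825]
tcp_rot: [0.0, 0.045, 0.999, -0.0]
ft_force: [0.2, 0.5, -0.1]
grip_width: 0.0676
grasp_force: 0.0
```

>>> {"name": "servo_tool", "arguments": {
  "targets": [
    [0, -0.003, 0, 0, 0, 0, 0.06],
    [0, -0.006, 0, 0, 0, 0, 0.055],
    [-0.001, -0.009, 0, 0, 0, 0, 0.05],
    [-0.001, -0.011, 0, 0, 0, 0, 0.045],
    [-0.001, -0.013, 0, 0, 0, 0, 0.04]
  ]
}}

```text
time: 11.25
tool_pos: [0.5146, -0.1651, 0.0838]
tcp_rot: [0.001, 0.046, 0.999, 0.001]
ft_force: [0.9, 17.7, 12.6]
grip_width: 0.0401
grasp_force: 10.0
```

```bash
python3 pad.py; python3 bd.py
```

```text
blue 838 y 5/50/95 % [0.0204 0.0228 0.0306] z 0.077
yellow 250 y 5/50/95 % [0.0077 0.0144 0.0207] z 0.069
orange 2675 y 5/50/95 % [-0.135  -0.1281 -0.1192] z 0.133
11.3 [ 0.0014 -0.1378  0.0837] [-1.5  8.8 14.1] 0.04002940231934315 8.482707012444735
stripe 63 [0.0323 0.0371 0.1027]
11.35 [ 0.0015 -0.1378  0.0837] [-1.38 10.04 13.45] 0.040427062508090486
```

>>> {"name": "servo_tool", "arguments": {
  "targets": [
    [0.001, 0.006, 0, 0, 0, 0, 0.056],
    [0.001, 0.013, 0, 0, 0, 0, 0.068],
    [0.001, 0.013, 0, 0, 0, 0, 0.068],
    [0.001, 0.013, 0, 0, 0, 0, 0.068],
    [0.001, 0.013, 0, 0, 0, 0, 0.068]
  ]
}}

```text
time: 11.85
tool_pos: [0.515, -0.1529, 0.0825]
tcp_rot: [0.0, 0.045, 0.999, -0.0]
ft_force: [0.3, -0.4, 1.3]
grip_width: 0.068
grasp_force: 0.0
```

>>> {"name": "servo_tool", "arguments": {
  "targets": [
    [0, -0.003, 0, 0, 0, 0, 0.06],
    [0, -0.006, 0, 0, 0, 0, 0.055],
    [-0.001, -0.009, 0, 0, 0, 0, 0.05],
    [-0.001, -0.01, 0, 0, 0, 0, 0.046],
    [-0.001, -0.01, 0, 0, 0, 0, 0.046]
  ]
}}

```text
time: 12.35
tool_pos: [0.5148, -0.1618, 0.0838]
tcp_rot: [0.001, 0.046, 0.999, 0.001]
ft_force: [-0.7, 10.1, 13.4]
grip_width: 0.0465
grasp_force: 10.7
```

```bash
python3 pad.py; python3 bd.py
```

```text
blue 869 y 5/50/95 % [0.0205 0.0231 0.0311] z 0.077
yellow 426 y 5/50/95 % [-0.0171 -0.0159  0.0207] z 0.066
orange 2617 y 5/50/95 % [-0.1286 -0.122  -0.113 ] z 0.134
12.4 [ 0.0014 -0.1348  0.0838] [-1.1 10.  14.1] 0.04623345325251957 10.819443315267563
stripe 61 [0.0329 0.0368 0.1017]
12.45 [ 0.0014 -0.1348  0.0838] [-0.6  10.5  13.57] 0.04610873278283441
```

```bash
python3 - <<'E'
from h import *
import pad
im=pad.run(); cv2.imwrite('pics/w4.png',cv2.resize(im[120:290,260:450],None,fx=4,fy=3.5,interpolation=cv2.INTER_CUBIC))
E
```

```text
blue 864 y 5/50/95 % [0.0205 0.0229 0.0311] z 0.077
yellow 425 y 5/50/95 % [-0.0171 -0.0159  0.0207] z 0.066
orange 2643 y 5/50/95 % [-0.1286 -0.122  -0.1131] z 0.134
12.5 [ 0.0014 -0.1347  0.0838] [-1.4 10.8 13.7] 0.04621969490496508 10.89955598115921
```

View pics/w4.png

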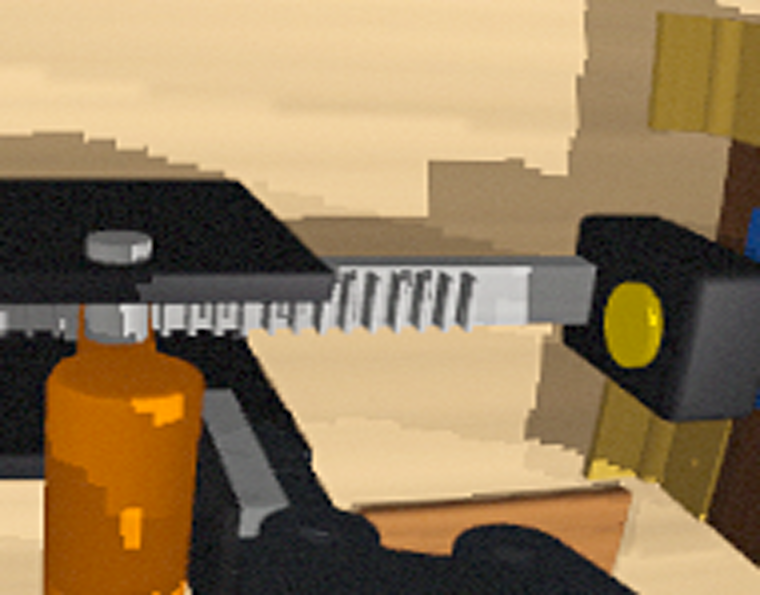

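The view shows the jaw (660,320) and the stem's yellow end poking out of its back at (633,325), so the spring is being compressed. I'll measure only the front part of the stem.

```bash
cat > pad2.py <<'E'
import pad; from h import *
src=open('pad.py').read().replace("(V>100)&(abs(J[...,0])<.012)","(V>100)&(abs(J[...,0])<.012)&(J[...,1]>.0)")
exec(src.split("if __name__")[0]); run()
E
sed -i '1s/import pad; //' pad2.py; python3 pad2.py; python3 - <<'E'
from h import *
im,d=optics.camera('top'); P=cloud('top',d)
print([(u,im[179,u].tolist(),jig(P[179,u])[1].round(4)) for u in range(278,300)])
E
```

```text
blue 869 y 5/50/95 % [0.0207 0.023  0.0311] z 0.077
yellow 134 y 5/50/95 % [0.0076 0.0177 0.0212] z 0.069
orange 2619 y 5/50/95 % [-0.1285 -0.122  -0.113 ] z 0.134
12.55 [ 0.0014 -0.1348  0.0838] [-1.2 10.4 12.6] 0.046438945103056926 10.914108529686928
[(278, [41, 43, 50], np.float64(-0.0005)), (279, [38, 42, 49], np.float64(-0.0039)), (280, [37, 41, 48], np.float64(-0.0079)), (281, [35, 40, 45], np.float64(-0.011)), (282, [26, 38, 47], np.float64(-0.015)), (283, [60, 118, 140], np.float64(-0.0197)), (284, [72, 85, 95], np.float64(-0.0235)), (285, [70, 73, 77], np.float64(-0.027)), (286, [67, 71, 75], np.float64(-0.0308)), (287, [115, 118, 122], np.float64(-0.0344)), (288, [120, 122, 129], np.float64(-0.038)), (289, [120, 122, 128], np.float64(-0.0416)), (290, [113, 115, 120], np.float64(-0.0457)), (291, [65, 67, 73], np.float64(-0.049)), (292, [68, 70, 74], np.float64(-0.0528)), (293, [124, 125, 130], np.float64(-0.0563)), (294, [127, 129, 134], np.float64(-0.0601)), (295, [76, 77, 82], np.float64(-0.0636)), (296, [70, 72, 76], np.float64(-0.0673)), (297, [105, 107, 111], np.float64(-0.0702)), (298, [126, 128, 131], np.float64(-0.0746)), (299, [81, 82, 86], np.float64(-0.0788))]
```

```bash
cat > jaw.py <<'E'
from h import *
p,T=wcam(); im,d=optics.camera('wrist'); hs=cv2.cvtColor(im,cv2.COLOR_BGR2HSV).astype(int)
v,u=np.mgrid[:384,:512]; a=(u-p['cx'])/p['fx'];b=(v-p['cy'])/p['fy'];r=np.hypot(a,b)+1e-9;k=np.tan(r)/r
X=np.stack([a*k*d,b*k*d,d],-1)@T[:3,:3].T+T[:3,3]
J=np.stack([(X[...,:2]-O)@EX,(X[...,:2]-O)@EY,X[...,2]],-1);H,S,V=hs[...,0],hs[...,1],hs[...,2]
m=(V<110)&(S<90)&(J[...,1]>-.04)&(J[...,1]<.03)&(abs(J[...,0])<.02)&(J[...,2]>.045)&(J[...,2]<.095)
q=J[m]; t=q[q[:,2]>np.percentile(q[:,2],97)-.006]
print('jaw',len(q),'y',np.percentile(q[:,1],[1,5,50,95,99]).round(4),'top',len(t),np.percentile(t[:,1],[2,50,98]).round(4),np.median(t[:,2]).round(4))
b=J[(H>100)&(H<130)&(S>140)&(J[...,2]>.07)&(abs(J[...,0])<.025)&(J[...,1]>0)]
print('pad top y',np.percentile(b[:,1],[2,98]).round(4))
y=J[(H>20)&(H<34)&(S>180)&(abs(J[...,0])<.009)&(J[...,2]>.055)&(abs(J[...,1])<.03)]
f=y[y[:,1]>0]; g=y[y[:,1]<0]
print('stem front',len(f),(np.percentile(f[:,1],[2,98]).round(4)),'rear',len(g),g[:,1].mean() if len(g) else None)
s=observe(); print(s['time'],s['ft_force'].round(1),s['grip_width'],s['grasp_force'])
E
python3 jaw.py
```

```text
jaw 1553 y [-0.0147 -0.0142 -0.0085  0.0045  0.0065] top 1063 [-0.0142 -0.0058  0.0061] 0.0776
pad top y [0.0206 0.0312]
stem front 133 [0.0078 0.0215] rear 263 -0.016014158527773173
12.65 [-0.3  9.9 13.1] 0.046150152026850876 10.925823077559471
```

>>> {"name": "servo_tool", "arguments": {
  "targets": [
    [0, -0.001, 0, 0, 0, 0, 0.044],
    [0, -0.002, 0, 0, 0, 0, 0.042],
    [0, -0.003, 0, 0, 0, 0, 0.04],
    [0, -0.003, 0, 0, 0, 0, 0.04],
    [0, -0.003, 0, 0, 0, 0, 0.04]
  ]
}}

```text
time: 13.15
tool_pos: [0.5147, -0.1647, 0.084]
tcp_rot: [0.001, 0.046, 0.999, 0.001]
ft_force: [-3.6, 11.3, 16.1]
grip_width: 0.0402
grasp_force: 15.1
```

```bash
python3 jaw.py; python3 bd.py
```

```text
jaw 1490 y [-0.0115 -0.011  -0.0053  0.0077  0.0094] top 1022 [-0.0109 -0.0027  0.009 ] 0.0777
pad top y [0.0206 0.0312]
stem front 67 [0.0104 0.0219] rear 340 -0.01505369931489878
13.2 [-2.  11.3 16.5] 0.04015531843922859 15.141348140314221
stripe 61 [0.0331 0.0368 0.1029]
13.25 [ 0.0015 -0.1377  0.084 ] [-2.18 11.05 16.32] 0.04029681444562873
```

```bash
python3 -c "
from workcell import order
print(order.close_job())"
```

```text
the job is handed in; nothing more can be done
None
```

I handed the job in at 13.3 s. The board stood upright before the pad touched it, and I moved the jaw with the trigger only. At hand-in the pad was pressing the board with its spring about 8–9 mm in, and the trigger was still squeezed. `close_job()` returned no verdict.

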